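# Set the filter lever of the light unit to its marker and switch it on

### The arm

A 6-joint arm with a two-finger parallel gripper is mounted at the origin on a cart in front of the work surface, level with it; the furniture and walls round the work are solid. World frame = base frame: x ahead of the robot, y to its left, z up, the work surface at z = 0. Lengths are in m, angles in degrees, forces in N, time in s.
With the tool pointing down it reaches from about 0.375 to 0.9 m from the base axis. Payload 3.1 kg.
Tool frame: the origin (TCP) lies midway between the tips of the shut fingers; the grasp point (between the pads) lies 19 mm behind it; z points along the fingers, y is the line along which they close (so a half turn about z gives the same grasp; the last joint's range is limited). The gripper opens to 87 mm and grips with 3 to 60 N. Pads are 19 mm wide; open, the fingers measure 117 mm over their backs; the gripper's body (75 mm by 190 mm) begins 51 mm behind the grasp point.
Start: joints at [61.851, 30.224, 82.088, -0, 67.689, -10.227], TCP at [0.192, 0.595, 0.223] pointing down, gripper open.
Joint ranges: [-176.69, 176.69], [-43.24, 126.21], [12.49, 139.97], [-82, 262], [0, 151.66], [-163.58, 163.58]. Speed limits (degrees/s): [159.86, 159.86, 180, 180, 180, 180].

### API

Orientations are given as a 3x3 rotation matrix whose columns are the frame's x, y, z axes.
In Python, from rig import read_state, capture, camera_info, hand_in gives the robot as it stands.
- The arm moves only by the tool drive_tool, never from a script. Its argument "motion" is a list of rows, each a list of 2 entries, a list of its own where there are three numbers: the shift along the tool's x, y, z in mm, then the turn, a rotation vector about the tool's x, y, z in rad. A call has 1 to 5 rows; each row shifts and turns the commanded pose from where the row before left it, along the tool's axes as they then stand; what a row does not reach is not made up. A row lasts 1/10 s, in which the tool goes at most 50 mm and 8.59 degrees, less where a joint would pass 70% of its speed; a pose out of reach is approached as far as the arm can. A call is refused whole if a number of a shift passes 50 or a number of a turn 0.15, either way. A call with a gripper value outside its range is refused whole. "gripper" is the opening, from 0 (shut) to 1 (fully open), set as the call begins (left out, the last holds). The fingers move at their own pace and stop on an object; the grip force is fixed at half the most. Time passes only in rows, so rows that do not move let the fingers close. It gives the time, the measured TCP pose, the force, the opening and the grip force at its end, in the units of the state.
- read_state(): the state, without advancing time (a new reading comes with each control period).
- capture(name): name is "side" or "top" or "wrist"; returns the picture (420x560x3 uint8, red, green, blue); there is no depth.
- camera_info(name): a dict with "fovy" (degrees; the focal length in pixels is half the picture's height over the tangent of half this angle, whatever the lens; pixels are square), "cx", "cy" (the principal point, pixels), "k1" (the pictures are not rectified: a ray, as slopes to the right and down, at radius r is drawn at 1 + k1 r^2 times it, then the intrinsics apply), "xyz" and "orientation" of the camera in the world; the wrist camera has in their place "T_tool_cam" (4x4, takes a point from camera to tool coordinates, whose origin is the TCP and whose axes are the flange's). Camera axes: x right, y down, z forward; pixel columns grow to the right and rows downward; lengths in m; the calibration is good to about 2 mm. A picture is of the moment at which its call begins: read the wrist's pose just before it. camera_info takes no time and is no camera call.
- hand_in(): hands the job in; it is judged then, once.
The state is a dict: "time_s": time; "joint_positions": joint angles; "qvel": joint speeds; "tau": joint torques, N m; "position": TCP position; "tcp_rot": TCP orientation; "force": force on the tool from outside, world axes, zero at the start; "moment": the same for the moment, N m; "opening": opening from 0.0 (shut) to 1.0 (fully open); "grasp_force": force on a finger pad.
Only numpy, scipy, OpenCV 4.12 (cv2) and the standard library are available. Lean on these libraries where they do the work, as an engineer would, in place of code of your own. Each camera call takes 0.05 s, during which the arm holds its last target. There are 200 camera calls.

### The job

Set the table-top light unit for the treatment: with a fingertip or the outside of the closed fingers, push the upright paddle of its filter lever round until the lever points at the middle of the larger of the two round studs on its scale. With the lever left there, press the lamp button all the way down and let it come up, and move clear. Do not press the button before the lever is set, do not pinch the paddle between the fingers, and do not lift or shift the things standing around the unit.

Things in the scene. Friction and masses are not known exactly. Their poses are not given: they have to be found in the camera images.
- light_unit: Fixed low light-grey case, 210 x 240 mm, deck (top face) 30 mm above the worktop, with a round lamp turret and knurled aluminium ring (104 mm across, up to 60 mm above the worktop) on it. Origin: on the turret's upright axis, at worktop height; the case reaches from x = -125 to +85 mm and y = -120 to +120 mm of it. Own x points away from the robot at yaw 0, y to the left, z up. Scale ticks lie on the deck on the -x side.
- ring_lever (a joint): Angle (rad) of the ring with its lever about the turret's upright axis. At 0 the lever points along the unit's own -x; positive is anticlockwise seen from above, so the lever then points towards the unit's -y. Stops at -1.15 and +1.15. It stays where it is left; turning takes about 2 N at the paddle.
- lever_pivot (a point): Point on the turret's axis, 46 mm above the worktop, that turns with the lever: its own x axis points from the lever's nose back to the axis, so the lever lies along its -x and a stud whose y in this frame is 0 is exactly pointed at. The lever is a flat dark arm 10 mm wide, 43 to 49 mm above the worktop, its nose ending 88 mm from the axis.
- lever_paddle (a point): Middle of the top of the lever's upright black paddle, 70 mm from the axis and 87 mm above the worktop. The paddle is 24 mm long (along the lever), 14 mm thick over its two rubber cheeks (20 x 34 mm, one on each broad side: ring_lever_c5 on its +y side, ring_lever_c6 on its -y side) and stands from 47 to 87 mm above the worktop. Same axes as lever_pivot.
- large_stud: The larger dark round stud, 20 mm across, 6 mm high, standing fixed on the deck beyond the lever's nose (93 to 126 mm from the axis); it marks the wanted setting. It may be on either side of the scale. Origin: centre of its underside.
- small_stud: The smaller dark round stud, 10 mm across, 6 mm high, on the other side of the scale; not the wanted setting. Origin: centre of its underside.
- lamp_button (a joint): Travel of the lamp's spring push button (m): 0 up, 0.006 fully down; fully down takes about 5 N. It springs back.
- lamp_button_top (a point): Middle of the top of the white round lamp button (28 mm across, in a grey housing) on the deck, 52 mm behind and 85 mm to the left of the turret's axis in the unit's own x and y. It is pressed straight down.
- cream_pot: Loose closed cream pot, 91 mm across, 44 mm high, right of the unit. Origin: centre of its underside.
- nail_polish: Loose small bottle of nail polish, 26 x 26 x 76 mm, upright, left of the unit. Origin: centre of its underside.
- strap_roll: Loose black strap roll, 43 mm across, 38 mm high, behind the unit. Origin: centre of its underside.

How it is judged (in metres and radians):
On the way, in this order (a step that is already met when the one before it is completed fails the run):
1. the lever points at the middle of the large stud and stands still (y of large_stud in the frame of lever_pivot between -0.006 and 0.006 m and velocity of joint ring_lever between -0.05 and 0.05 rad/s), for 0.2 s.
2. the lamp button is pressed all the way down with the lever on the stud (y of large_stud in the frame of lever_pivot between -0.006 and 0.006 m and value of joint lamp_button above 0.0045 m), for 0.05 s.
3. the button is let up again (value of joint lamp_button below 0.0015 m), for 0.1 s.
At the end, for the whole second after the job is handed in: The lever points at the large stud (its middle line passes within 6 mm of the stud's centre) and is still, the lamp button has been pressed and is up again, and the cream pot, nail polish and strap roll are within 20 mm of where they stood (all of step 1 and value of joint lamp_button below 0.0015 m and distance of each of cream_pot, nail_polish, strap_roll from where it was at the start of the episode below 0.02 m); the robot touches nothing.
It fails at once if the lamp button is pressed (over 3 mm) while the lever is not on the large stud (value of joint lamp_button above 0.003 m and not (y of large_stud in the frame of lever_pivot between -0.006 and 0.006 m)).
It fails at once if the paddle is pinched: the fingers press on both of its cheeks at once (contact force between the fingers and ring_lever_c5 above 1 N and contact force between the fingers and ring_lever_c6 above 1 N).
It fails at once if a thing standing around the unit is shifted more than 20 mm, lifted or tipped (distance of any of cream_pot, nail_polish, strap_roll from where it was at the start of the episode above 0.02 m or height (world z) of any of cream_pot, nail_polish, strap_roll above 0.01 m or angle between any of cream_pot, nail_polish, strap_roll's own z axis and vertical above 0.4 rad).
It also fails if it takes over 43 s, if anything falls off the work surface, if the arm or the gripper's body presses on something with over 40 N, if the wrist force passes 120 N, or if a joint passes its speed limit or range.

## Working session

There is one attempt and no reset: what is moved stays moved. The work goes in short steps, Python scripts to look and compute and a tool call to move; the robot and the scene stay as the last step left them, time stands still between calls to the robot, and variables do not carry over. Pictures are saved under pics/ and viewed, at most 10 in all, crops included, and the job is handed in when it is done.

Besides the shell and the picture viewer there is one more tool, called after "Emit:" by a JSON object that holds its "name" and its "arguments". drive_tool: Moves the arm, as the interface text tells. Its arguments: {"type":"object","properties":{"motion":{"type":"array","items":{"type":"array"}},"gripper":{"type":"number"}},"required":["motion"]}

```bash
mkdir -p pics; cat > h.py <<'E'
import numpy as np, cv2
from rig import *
def cam(n):
    c=camera_info(n); f=210/np.tan(np.radians(c['fovy'])/2)
    if 'xyz' in c: R=np.array(c['orientation']);t=np.array(c['xyz'])
    else:
        s=read_state();T=np.array(c['T_tool_cam']);Rt=np.array(s['tcp_rot'])
        R=Rt@T[:3,:3];t=np.array(s['position'])+Rt@T[:3,3]
    return f,c['cx'],c['cy'],c['k1'],R,t
def ray(C,u,v):
    f,cx,cy,k,R,t=C;d=np.array([(u-cx)/f,(v-cy)/f]);p=d.copy()
    for _ in range(30):p=d/(1+k*(p@p))
    return R@np.array([p[0],p[1],1])
def onz(C,u,v,z):
    r=ray(C,u,v);return C[5]+r*(z-C[5][2])/r[2]
def proj(C,P):
    f,cx,cy,k,R,t=C;q=R.T@(np.array(P)-t);p=q[:2]/q[2];p=p*(1+k*(p@p));return f*p+[cx,cy]
E
python3 - <<'E'
from h import *
for n in('top','side'):
    im=capture(n);cv2.imwrite(f'pics/{n}0.png',im[:,:,::-1]);c=cam(n);print(n,c[0],c[5],c[4].round(2).tolist())
print(read_state()['tcp_rot'],read_state()['time_s'])
E
```

```text
top 419.797528264999 [ 0.43053307 -0.00440027  0.91281845] [[0.0, -0.98, 0.18], [-1.0, -0.01, -0.01], [0.01, -0.18, -0.98]]
side 498.87236090302696 [ 0.24414661 -0.72514572  0.757997  ] [[0.91, -0.27, 0.31], [-0.41, -0.6, 0.68], [0.0, -0.75, -0.66]]
[[-9.51481016e-01  3.07705973e-01 -9.54370834e-04]
 [ 3.07707236e-01  9.51479455e-01 -1.76187728e-03]
 [ 3.65924080e-04 -1.97005959e-03 -9.99997992e-01]] 0.1
```

View pics/top0.png

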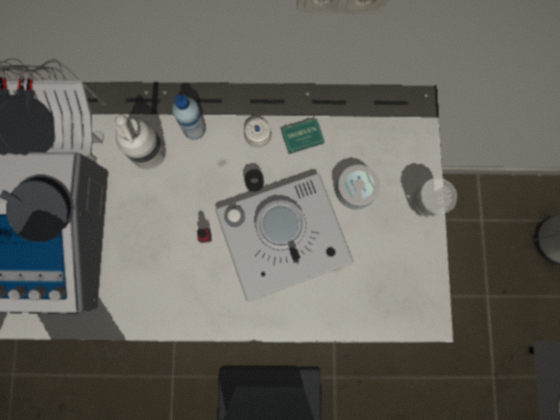

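View pics/side0.png

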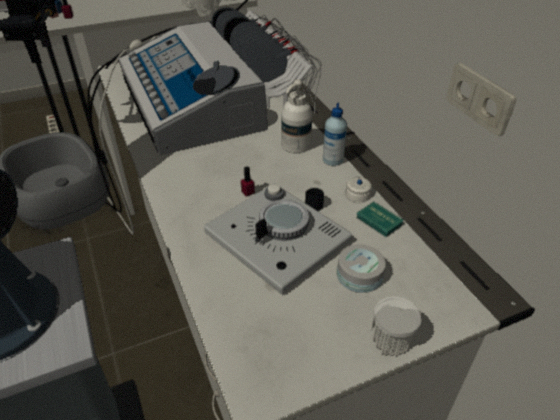

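The top view shows the unit turned about 20°, turret at about (282,224), lever nose near (295,260), large stud (331,252), small stud (263,274) and button (234,215). I'll enlarge it.

```bash
python3 - <<'E'
from h import *
im=cv2.imread('pics/top0.png')[160:310,180:380]
cv2.imwrite('pics/topc.png',cv2.resize(im,None,fx=4,fy=4,interpolation=cv2.INTER_CUBIC))
E
```

```text
(no output)
```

View pics/topc.png

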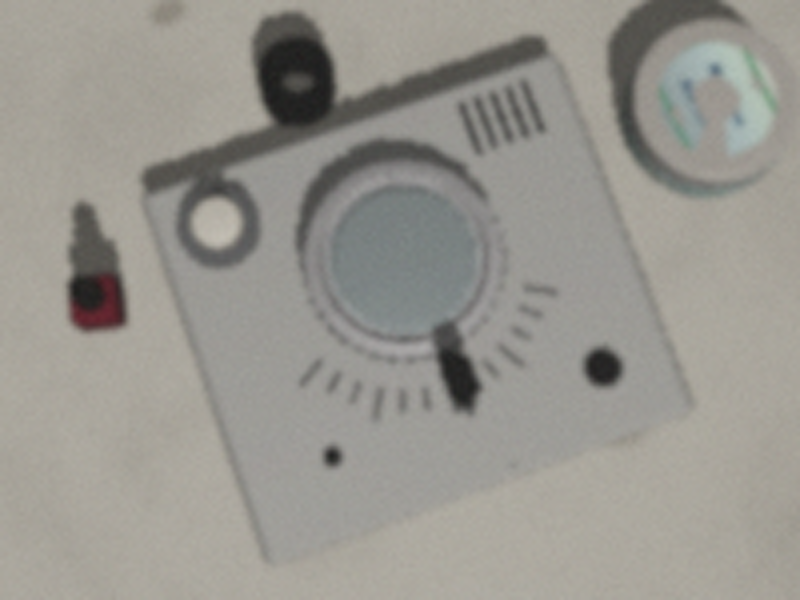

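The crop shows deck corners at (147,195), (552,55), (692,405), (268,562), the large stud at (603,367), the small stud at (332,456), the button at (217,221) and the lever nose at about (468,408).

```bash
cat >> h.py <<'E'
def unit():
    C=cam('top');g=lambda u,v,z:onz(C,u/4+180-.375,v/4+160-.375,z)[:2]
    cs=np.array([g(147,195,.03),g(552,55,.03),g(692,405,.03),g(268,562,.03)])
    L=np.array([[85,120],[85,-120],[-125,-120],[-125,120]])/1000
    A=L-L.mean(0);B=cs-cs.mean(0)
    yaw=np.arctan2((A[:,0]*B[:,1]-A[:,1]*B[:,0]).sum(),(A*B).sum())
    R=np.array([[np.cos(yaw),-np.sin(yaw)],[np.sin(yaw),np.cos(yaw)]])
    o=cs.mean(0)-R@L.mean(0)
    return C,g,cs,L,R,o,yaw
E
python3 - <<'E'
from h import *
np.set_printoptions(precision=4,suppress=True)
C,g,cs,L,R,o,yaw=unit()
print('yaw',np.degrees(yaw),'o',o,'res mm',1000*(cs-(L@R.T+o)))
for n,u,v,z in [('disc',405,262,.06),('large',603,367,.036),('small',332,456,.036),('btn',217,221,.045),('paddle',453,345,.087),('nose',468,408,.046),('polish',95,300,.05),('pot',717,100,.044),('roll',297,80,.038)]:
    w=g(u,v,z);l=R.T@(w-o);print(n,w,l*1000,'r',np.hypot(*l)*1000,'ang',np.degrees(np.arctan2(-l[1],-l[0])))
print('btn nominal',o+R@[.052,.085],'paddle radius dir test')
s=read_state();print(s['position'],s['force'])
for a in range(-30,60,5):
    t=np.radians(a);
    def P(r,z): return proj(C,[*(o+R@np.array([-r*np.cos(t),-r*np.sin(t)])),z])
    print(a,((P(.07,.087)-[180,160])*4).round(),((P(.088,.046)-[180,160])*4).round())
E
```

```text
yaw 20.113215674698722 o [ 0.5693 -0.0227] res mm [[-1.4014 -4.8678]
 [-4.5108  2.401 ]
 [ 2.7351  3.1686]
 [ 3.177  -0.7018]]
disc [ 0.5663 -0.0232] [-3.0117  0.4933] r 3.0518379642042985 ang -9.301453548931436
large [ 0.5152 -0.1277] [-86.9999 -80.0101] r 118.19724957708449 ang 42.603409769061464
small [0.4681 0.0138] [-82.5074  68.9934] r 107.55255188260303 ang -39.90266816968827
btn [0.5899 0.0752] [52.9161 84.8619] r 100.00830459138648 ang -121.94583823753426
paddle [ 0.5207 -0.0465] [-53.8645  -5.6361] r 54.15860472213556 ang 5.973430689594847
nose [ 0.4926 -0.0562] [-83.5709  -5.1539] r 83.72965212595331 ang 3.529009895560588
polish [0.5469 0.1369] [ 33.8262 157.5715] r 161.16139803083232 ang -102.1159200700759
pot [ 0.6577 -0.1903] [  25.3778 -187.78  ] r 189.48711866385395 ang 97.69668492221206
roll [0.6685 0.0347] [112.8292  19.7166] r 114.53893983510196 ang -170.08780412001354
btn nominal [0.5889 0.075 ] paddle radius dir test
[0.192  0.5941 0.2217] [-0.4231  0.6963 -1.0614]
-30 [379. 384.] [372. 425.]
-25 [391. 386.] [387. 427.]
-20 [403. 386.] [402. 428.]
-15 [416. 386.] [417. 428.]
-10 [428. 384.] [431. 426.]
-5 [440. 382.] [446. 422.]
0 [452. 378.] [460. 418.]
5 [464. 373.] [474. 412.]
10 [474. 368.] [487. 405.]
15 [485. 361.] [499. 398.]
20 [495. 354.] [511. 388.]
25 [504. 345.] [522. 378.]
30 [512. 336.] [532. 368.]
35 [519. 327.] [541. 356.]
40 [526. 316.] [549. 343.]
45 [531. 305.] [555. 330.]
50 [536. 294.] [561. 317.]
55 [539. 283.] [565. 303.]
```

Emit:
{"name": "drive_tool", "arguments": {"motion": [[[0, 0, -40], [0, 0, 0]], [[-33, -32, 0], [0, 0, 0]], [[-33, -32, 0], [0, 0, 0]], [[-33, -32, 0], [0, 0, 0]], [[-33, -32, 0], [0, 0, 0]]], "gripper": 0}}

```text
time_s: 0.6
position: [0.2787, 0.4305, 0.2623]
tcp_rot: [[-0.952, 0.307, -0.0], [0.307, 0.952, -0.001], [0.0, -0.001, -1.0]]
force: [0.8, -0.2, -0.1]
opening: 0.635
grasp_force: 0.0
```

Emit:
{"name": "drive_tool", "arguments": {"motion": [[[-33, -32, 0], [0, 0, 0]], [[-33, -32, 0], [0, 0, 0]], [[-33, -32, 0], [0, 0, 0]], [[-33, -32, 0], [0, 0, 0]], [[-33, -32, 0], [0, 0, 0]]]}}

```text
time_s: 1.1
position: [0.3865, 0.2275, 0.2624]
tcp_rot: [[-0.952, 0.308, -0.0], [0.308, 0.952, -0.0], [0.0, -0.0, -1.0]]
force: [-0.1, 0.7, 0.7]
opening: 0.175
grasp_force: 0.0
```

Emit:
{"name": "drive_tool", "arguments": {"motion": [[[-33, -32, 0], [0, 0, 0]], [[-33, -32, 0], [0, 0, 0]], [[-33, -32, 0], [0, 0, 0]], [[-33, -32, 0], [0, 0, 0]], [[0, 0, 0], [0, 0, 0]]]}}

```text
time_s: 1.6
position: [0.4759, 0.0621, 0.2626]
tcp_rot: [[-0.95, 0.314, 0.003], [0.314, 0.95, -0.002], [-0.004, -0.001, -1.0]]
force: [-0.5, -0.3, 0.8]
opening: 0.003
grasp_force: 0.0
```

```bash
python3 - <<'E'
from h import *
print(np.round(camera_info('wrist')['T_tool_cam'],3).tolist())
s=read_state();print(s['position'],s['joint_positions'],np.round(s['tcp_rot'],3).tolist(),s['opening'])
C=cam('wrist')
im=capture('wrist');cv2.imwrite('pics/w0.png',im[:,:,::-1])
u,g,cs,L,R,o,yaw=unit()
for l in ([0,0],[-.087,-.080],[-.09,0]):print(proj(C,[*(o+R@l),.04]).round())
E
```

```text
[[-0.0, -0.963, -0.27, 0.073], [1.0, -0.0, 0.001, 0.0], [-0.001, -0.27, 0.963, -0.162], [0.0, 0.0, 0.0, 1.0]]
[0.47588438 0.06206496 0.26257388] [ -5.87399488  15.94561052  99.5403872   -0.11621618  64.32496729
 -77.53884206] [[-0.95, 0.314, 0.003], [0.314, 0.95, -0.002], [-0.004, -0.001, -1.0]] 0.0026807193810657495
[233. 288.]
[129. 272.]
[179. 228.]
```

View pics/w0.png

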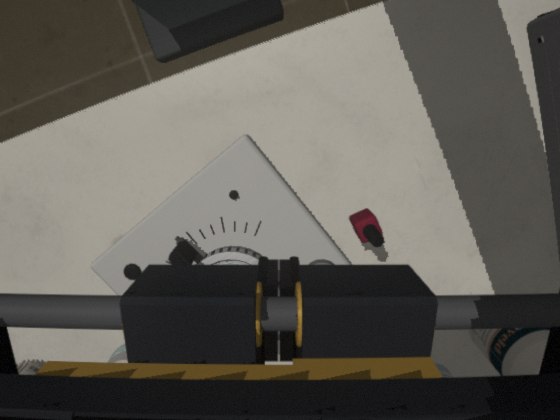

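The large stud is at (132,271) in the wrist view, against a predicted (129,272), so the calibration agrees. The small stud is at (234,195), and the lever is near zero. Next I go beside the paddle's +y cheek.

Emit:
{"name": "drive_tool", "arguments": {"motion": [[[-18, -34, 0], [0, 0, 0]], [[-18, -33, 0], [0, 0, 0]], [[0, 0, 0], [0, 0, -0.125]], [[0, 0, 0], [0, 0, -0.125]], [[0, 0, 0], [0, 0, -0.125]]]}}

```text
time_s: 2.15
position: [0.485, -0.0067, 0.2621]
tcp_rot: [[-0.998, -0.068, -0.002], [-0.068, 0.998, 0.001], [0.002, 0.001, -1.0]]
force: [0.0, 1.0, -0.2]
opening: 0.005
grasp_force: 0.0
```

Emit:
{"name": "drive_tool", "arguments": {"motion": [[[0, 0, 30], [0, 0, -0.125]], [[0, 0, 30], [0, 0, -0.125]], [[0, 0, 30], [0, 0, -0.125]], [[0, 0, 20], [0, 0, -0.125]], [[0, 0, 0], [0, 0, 0]]]}}

```text
time_s: 2.65
position: [0.483, -0.006, 0.1501]
tcp_rot: [[-0.845, -0.534, -0.008], [-0.534, 0.845, 0.002], [0.005, 0.006, -1.0]]
force: [-0.7, 0.1, 0.2]
opening: 0.007
grasp_force: 0.0
```

```bash
python3 - <<'E'
from h import *
np.set_printoptions(precision=4,suppress=True)
C=cam('wrist');im=capture('wrist');cv2.imwrite('pics/w1.png',im[:,:,::-1])
s=read_state();print(s['position'],s['joint_positions'],np.round(s['tcp_rot'],3).tolist())
u,g,cs,L,R,o,yaw=unit()
for l,z in ([0,0],.06),([-.087,-.080],.036),([-.07,-.004],.087):print(proj(C,[*(o+R@l),z]).round())
E
```

```text
[ 0.4845 -0.0065  0.1516] [ -14.021    25.9058  105.8803    0.0204   48.4653 -136.1815] [[-0.847, -0.532, -0.004], [-0.532, 0.847, 0.001], [0.003, 0.003, -1.0]]
[198. 306.]
[117. 167.]
[200. 228.]
```

View pics/w1.png

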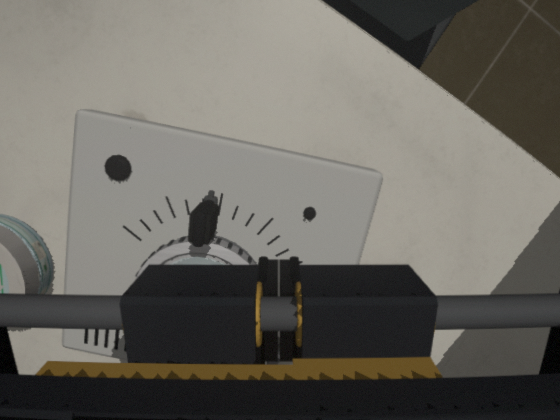

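The stud at (118,167) and the paddle at (203,222) match the predictions. Now I plan the descent and push.

```bash
python3 - <<'E'
from h import *
np.set_printoptions(precision=1,suppress=True)
s=read_state();p=np.array(s['position']);T=np.array(s['tcp_rot'])
u_,g,cs,L,R,o,yaw=unit()
ty=np.arctan2(T[1,1],T[0,1])
for a in (3,10,17,24,31,36,39,42.6):
    th=yaw+np.pi+np.radians(a);u=np.array([np.cos(th),np.sin(th)]);t=np.array([-u[1],u[0]])
    d=abs(th+np.pi/2-ty-np.pi)
    h=.007+.015*np.cos(d)+.0095*abs(np.sin(d))
    q=np.array([*(o+.072*u-h*t),.068]);st=T.T@(q-p);print(a,np.degrees(d)%360,st*1000,q*1000);p=q
E
```

```text
3 9.033454544708045 [  3.9 -24.8  83.5] [494.  -29.5  68. ]
10 2.033454544708023 [ 3.7 -9.5 -0. ] [495.9 -39.5  68. ]
17 4.966545455292 [ 2.5 -8.4 -0. ] [498.2 -48.   68. ]
24 11.966545455291971 [ 1.6 -8.2 -0. ] [501.2 -55.8  68. ]
31 18.966545455291993 [ 0.6 -8.6 -0. ] [505.3 -63.5  68. ]
36 23.96654545529199 [-0.2 -6.4 -0. ] [508.8 -68.7  68. ]
39 26.966545455292007 [-0.4 -3.9 -0. ] [511.2 -71.8  68. ]
42.6 30.566545455291983 [-0.8 -4.7 -0. ] [514.3 -75.3  68. ]
```

Emit:
{"name": "drive_tool", "arguments": {"motion": [[[0, 0, 30], [0, 0, 0]], [[0, 0, 30], [0, 0, 0]], [[0, 0, 23], [0, 0, 0]], [[0, 0, 0], [0, 0, 0]]]}}

```text
time_s: 3.1
position: [0.485, -0.0072, 0.0686]
tcp_rot: [[-0.847, -0.532, -0.004], [-0.532, 0.847, 0.001], [0.002, 0.003, -1.0]]
force: [0.2, -1.1, -0.2]
opening: 0.005
grasp_force: 0.0
```

Emit:
{"name": "drive_tool", "arguments": {"motion": [[[4, -8, 0], [0, 0, 0]], [[0, -8, 0], [0, 0, 0]], [[0, -8, 0], [0, 0, 0]], [[2, -5, 0], [0, 0, 0]], [[2, -5, 0], [0, 0, 0]]]}}

```text
time_s: 3.6
position: [0.4978, -0.0415, 0.0702]
tcp_rot: [[-0.847, -0.532, 0.001], [-0.532, 0.847, 0.0], [-0.001, -0.0, -1.0]]
force: [0.0, 2.1, -0.4]
opening: 0.007
grasp_force: 0.8
```

Emit:
{"name": "drive_tool", "arguments": {"motion": [[[1, -4, 0], [0, 0, 0]], [[1, -4, 0], [0, 0, 0]], [[1, -4, 0], [0, 0, 0]], [[1, -4, 0], [0, 0, 0]], [[0, -4, 0], [0, 0, 0]]]}}

```text
time_s: 4.1
position: [0.5043, -0.0601, 0.0694]
tcp_rot: [[-0.846, -0.533, -0.001], [-0.533, 0.846, 0.0], [0.001, 0.001, -1.0]]
force: [-0.8, 1.9, 0.2]
opening: 0.007
grasp_force: 1.0
```

Emit:
{"name": "drive_tool", "arguments": {"motion": [[[0, -4, 0], [0, 0, 0]], [[0, -4, 0], [0, 0, 0]], [[0, -3, 0], [0, 0, 0]], [[0, 0, 0], [0, 0, 0]]]}}

```text
time_s: 4.5
position: [0.511, -0.07, 0.0695]
tcp_rot: [[-0.846, -0.533, 0.0], [-0.533, 0.846, -0.001], [-0.0, -0.001, -1.0]]
force: [-0.4, 0.5, -0.4]
opening: 0.003
grasp_force: 0.3
```

```bash
python3 - <<'E'
from h import *
C=cam('wrist');im=capture('wrist');np.save('w2.npy',im)
s=read_state();print(s['position'],s['force'],np.round(s['tcp_rot'],4).tolist())
cv2.imwrite('pics/w2.png',cv2.resize(im[40:300,0:340,::-1],None,fx=2.3,fy=2.3,interpolation=cv2.INTER_CUBIC))
E
```

```text
[ 0.51098923 -0.06994525  0.06955147] [-0.42148687  0.71994889 -0.61185876] [[-0.8461, -0.5331, 0.0007], [-0.5331, 0.8461, -0.0008], [-0.0002, -0.001, -1.0]]
```

View pics/w2.png

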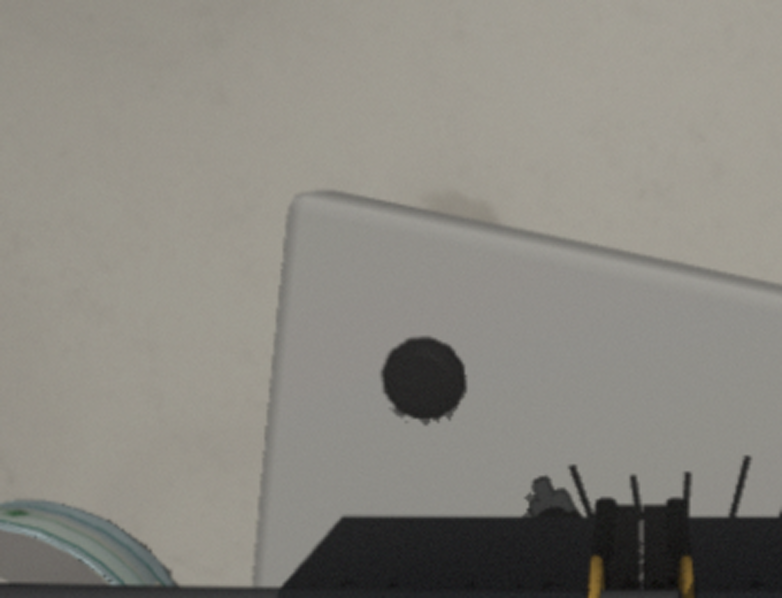

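The stud is at crop (424,377). The lever nose is showing at about (543,478), still short of the stud.

```bash
python3 - <<'E'
from h import *
C=cam('wrist');u_,g,cs,L,R,o,yaw=unit()
f=lambda u,v,z:onz(C,u/2.3-.3,v/2.3+40-.3,z)[:2]
for n,w in(('stud',f(424,377,.036)),('nose',f(541,478,.049)),('corner',f(293,197,.03))):
  for oo in (o,o+R@[-.003,0]):
    l=R.T@(w-oo);print(n,w,l*1000,np.hypot(*l)*1000,np.degrees(np.arctan2(-l[1],-l[0])))
E
```

```text
stud [ 0.51525477 -0.12798362] [-87.00980686 -80.29714177] 118.39906023857041 42.702419382732785
stud [ 0.51525477 -0.12798362] [-84.00980686 -80.29714177] 116.2122137481228 43.70556997171152
nose [ 0.51737152 -0.09314598] [-73.04231097 -48.31196586] 87.5741128240818 33.48162227690786
nose [ 0.51737152 -0.09314598] [-70.04231097 -48.31196586] 85.08802131383939 34.596126744683936
corner [ 0.49599958 -0.17491601] [-121.22965833 -117.74594373] 168.999222847383 44.164818479679084
corner [ 0.49599958 -0.17491601] [-118.22965833 -117.74594373] 166.8602989720145 44.8825524064756
```

Emit:
{"name": "drive_tool", "arguments": {"motion": [[[0, -3, 0], [0, 0, 0]], [[-1, -3, 0], [0, 0, 0]], [[0, 0, 0], [0, 0, 0]], [[0, 0, 0], [0, 0, 0]]]}}

```text
time_s: 4.95
position: [0.515, -0.0743, 0.0696]
tcp_rot: [[-0.846, -0.533, 0.001], [-0.533, 0.846, -0.001], [-0.0, -0.001, -1.0]]
force: [-0.5, 0.5, 0.0]
opening: 0.003
grasp_force: 0.3
```

```bash
python3 - <<'E'
from h import *
C=cam('wrist');im=capture('wrist')
s=read_state();print(s['position'],s['force'])
cv2.imwrite('pics/w3.png',cv2.resize(im[150:280,120:320,::-1],None,fx=4,fy=4,interpolation=cv2.INTER_CUBIC))
u_,g,cs,L,R,o,yaw=unit()
for a in(30,34,38,42.7,46):
  t=np.radians(a);e=np.array([-np.cos(t),-np.sin(t)]);n=np.array([-e[1],e[0]])
  print(a,[((proj(C,[*(o+R@(.088*e+k*n)),.049])-[120,150])*4).round() for k in(-.005,0,.005)])
E
```

```text
[ 0.51495184 -0.07420407  0.06959768] [-0.41517254 -0.48912466 -0.57243309]
30 [array([578., 355.]), array([541., 366.]), array([505., 377.])]
34 [array([533., 368.]), array([497., 381.]), array([462., 395.])]
38 [array([488., 384.]), array([454., 399.]), array([421., 415.])]
42.7 [array([439., 406.]), array([407., 424.]), array([375., 442.])]
46 [array([406., 423.]), array([375., 443.]), array([345., 463.])]
```

View pics/w3.png

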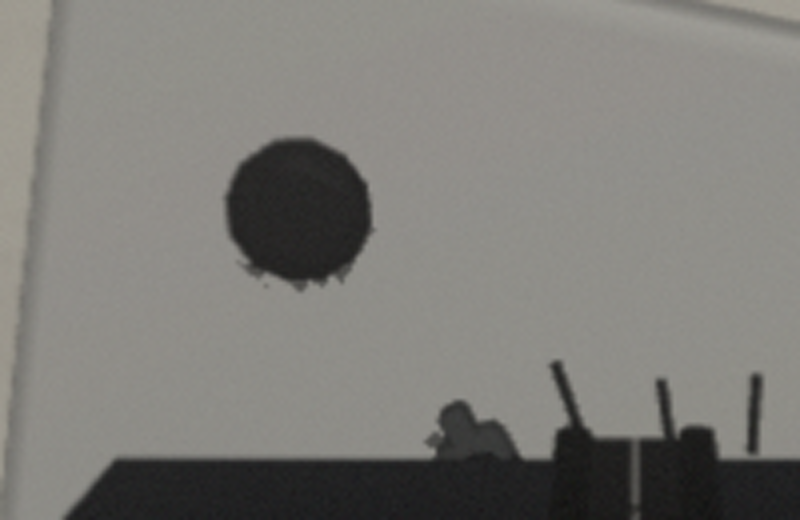

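The blob at (458,402) suggests the lever is at about 38°, but the gripper hides most of it. I'll back off and rise for a clear view.

Emit:
{"name": "drive_tool", "arguments": {"motion": [[[0, 15, 0], [0, 0, 0]], [[0, 15, 0], [0, 0, 0]], [[0, 0, -40], [0, 0, 0]], [[0, 0, -40], [0, 0, 0]], [[0, 0, 0], [0, 0, 0]]]}}

```text
time_s: 5.5
position: [0.5011, -0.0482, 0.1538]
tcp_rot: [[-0.845, -0.534, 0.009], [-0.534, 0.845, -0.003], [-0.006, -0.008, -1.0]]
force: [-0.0, -1.1, 0.4]
opening: 0.006
grasp_force: 0.0
```

```bash
python3 - <<'E'
from h import *
C=cam('wrist');im=capture('wrist')
s=read_state();print(s['position'],s['force'])
cv2.imwrite('pics/w4.png',cv2.resize(im[130:280,60:260,::-1],None,fx=4,fy=4,interpolation=cv2.INTER_CUBIC))
u_,g,cs,L,R,o,yaw=unit()
for a in(34,38,42.7,46):
  t=np.radians(a);e=np.array([-np.cos(t),-np.sin(t)]);
  print(a,[((proj(C,[*(o+R@(r*e)),z])-[60,130])*4).round() for r,z in((.088,.049),(.07,.087),(.118,.036))])
E
```

```text
[ 0.49965845 -0.04788806  0.15184914] [ 0.03201337 -0.54457281 -0.69913949]
34 [array([621., 293.]), array([627., 448.]), array([567., 132.])]
38 [array([591., 306.]), array([600., 459.]), array([528., 150.])]
42.7 [array([558., 324.]), array([570., 474.]), array([485., 174.])]
46 [array([536., 338.]), array([551., 487.]), array([456., 193.])]
```

View pics/w4.png

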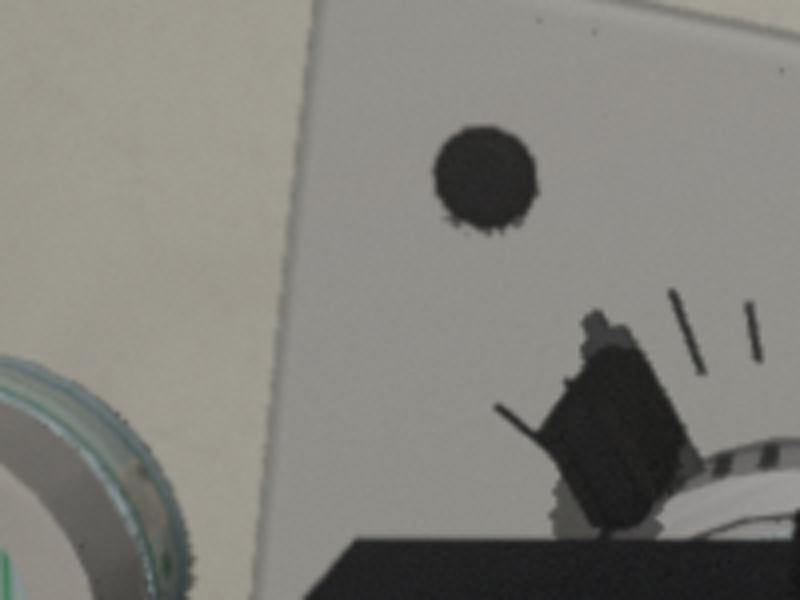

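The nose is at about (595,312), so the lever is near 38°. I'll fit the paddle silhouette as a check.

```bash
cat > fit.py <<'E'
from h import *
def fit(im,C):
    u_,g,cs,L,R,o,yaw=unit()
    gray=cv2.cvtColor(im,cv2.COLOR_RGB2GRAY);S=4
    G=cv2.resize(gray,None,fx=S,fy=S,interpolation=cv2.INTER_CUBIC)
    for dx,dy in((0,0),(-.003,0),(.002,.002),(0,-.003)):
      best=[]
      for a in np.arange(28,50,.5):
        t=np.radians(a);e=np.array([-np.cos(t),-np.sin(t)]);n=np.array([-e[1],e[0]])
        m=np.zeros(G.shape,np.uint8)
        for hl,hw,z0,z1 in((.012,.005,.047,.087),(.010,.007,.05,.084)):
          P=[proj(C,[*(o+R@(np.array([dx,dy])+(.07+i*hl)*e+j*hw*n)),z]) for i in(-1,1) for j in(-1,1) for z in(z0,z1)]
          cv2.fillConvexPoly(m,cv2.convexHull((np.array(P)*S+1.5).round().astype(np.int32)),1)
        x,y,w,h=cv2.boundingRect(m);pad=60
        sl=np.s_[y-pad:min(y+h+pad,1070-1*0),x-pad:x+w+pad]
        D=(G[sl]<42);M=m[sl]>0;best.append(((D&M).sum()/(D|M).sum(),a))
      print(dx,dy,sorted(best)[::-1][:3])
E
python3 - <<'E'
from fit import *
C=cam('wrist');im=capture('wrist');fit(im,C)
u_,g,cs,L,R,o,yaw=unit()
w=onz(C,595/4+60-.375,312/4+130-.375,.049)[:2];l=R.T@(w-o);print(l,np.hypot(*l),np.degrees(np.arctan2(-l[1],-l[0])))
w=onz(C,486/4+60-.375,176/4+130-.375,.036)[:2];l=R.T@(w-o);print(l,np.hypot(*l),np.degrees(np.arctan2(-l[1],-l[0])))
E
```

```text
0 0 [(np.float64(0.7354947368421053), np.float64(39.5)), (np.float64(0.7338909671724602), np.float64(39.0)), (np.float64(0.7252436078953943), np.float64(40.0))]
-0.003 0 [(np.float64(0.6380537974683544), np.float64(40.5)), (np.float64(0.632972844963688), np.float64(41.0)), (np.float64(0.6316558698056565), np.float64(40.0))]
0.002 0.002 [(np.float64(0.7869812145041503), np.float64(40.5)), (np.float64(0.7835132311977716), np.float64(40.0)), (np.float64(0.7823265537215278), np.float64(41.0))]
0 -0.003 [(np.float64(0.6610374430696062), np.float64(37.0)), (np.float64(0.6557950615297997), np.float64(36.5)), (np.float64(0.6522295540891822), np.float64(37.5))]
[-0.07073149 -0.05236726] 0.08800723784080265 36.515025526474695
[-0.08866899 -0.0786008 ] 0.11849167420021582 41.55544721739917
```

Emit:
{"name": "drive_tool", "arguments": {"motion": [[[-34, -31, 0], [0, 0, 0]], [[-34, -31, 0], [0, 0, 0]], [[0, 0, 0], [0, 0, 0]], [[0, 0, 0], [0, 0, 0]], [[0, 0, 0], [0, 0, 0]]]}}

```text
time_s: 6.1
position: [0.5866, -0.0637, 0.1478]
tcp_rot: [[-0.846, -0.533, -0.005], [-0.533, 0.846, 0.002], [0.004, 0.004, -1.0]]
force: [-0.6, 0.3, -0.5]
opening: 0.006
grasp_force: 0.0
```

```bash
python3 - <<'E'
from fit import *
capture('wrist');C=cam('wrist');im=capture('wrist');np.save('w5.npy',im)
s=read_state();print(s['position'],'cam',C[5]);fit(im,C)
u_,g,cs,L,R,o,yaw=unit()
for a in(38,42.5):
  t=np.radians(a);e=np.array([-np.cos(t),-np.sin(t)]);
  print(a,[proj(C,[*(o+R@(r*e)),z]).round(1) for r,z in((.088,.049),(.07,.087),(.118,.036),(0,.06))])
p=proj(C,[*(o+R@[-.065,-.06]),.05]).astype(int);x0,y0=max(p[0]-100,0),max(p[1]-75,0);print(x0,y0)
cv2.imwrite('pics/w5.png',cv2.resize(im[y0:y0+150,x0:x0+200,::-1],None,fx=4,fy=4,interpolation=cv2.INTER_CUBIC))
E
```

```text
[ 0.58712534 -0.06398068  0.14859899] cam [ 0.52606636 -0.1031461   0.31055191]
0 0 [(np.float64(0.775225026751432), np.float64(39.5)), (np.float64(0.7673279758915118), np.float64(40.0)), (np.float64(0.7620027434842249), np.float64(39.0))]
-0.003 0 [(np.float64(0.6748914917652655), np.float64(41.0)), (np.float64(0.6691595441595442), np.float64(41.5)), (np.float64(0.6588560018792577), np.float64(40.5))]
0.002 0.002 [(np.float64(0.7670695240468477), np.float64(39.5)), (np.float64(0.7642155032972502), np.float64(40.0)), (np.float64(0.7489206858270631), np.float64(40.5))]
0 -0.003 [(np.float64(0.6946716382006255), np.float64(37.5)), (np.float64(0.6895495495495495), np.float64(38.0)), (np.float64(0.6836212030970816), np.float64(37.0))]
38 [array([287. , 117.9]), array([301.8, 146.2]), array([267.8,  78. ]), array([341.3, 234.2])]
42.5 [array([278. , 122.8]), array([293.5, 150.6]), array([256.2,  84.6]), array([341.3, 234.2])]
177 47
```

View pics/w5.png

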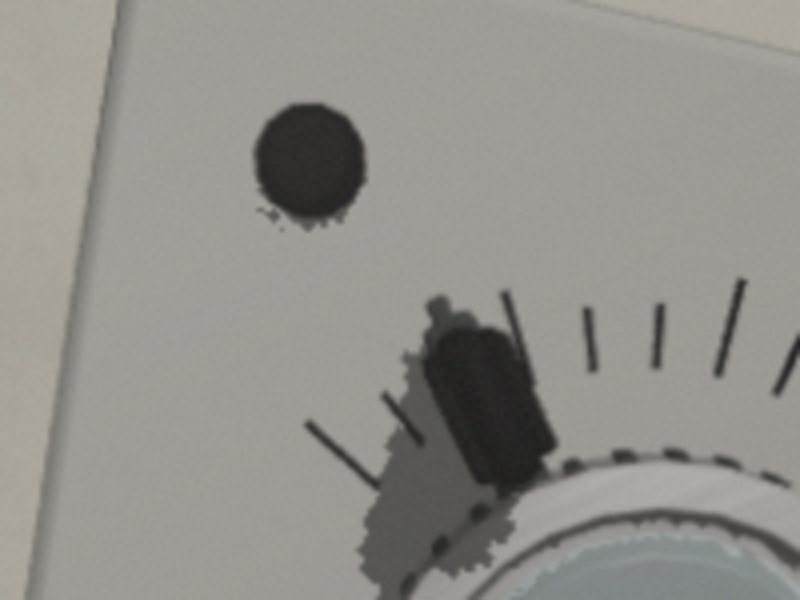

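The stud at (311,160) works out to about 43.4°, and the nose at (437,297) and paddle to about 39°. The lever therefore needs another 4.2°, about 5 mm past the last contact point.

Emit:
{"name": "drive_tool", "arguments": {"motion": [[[34, 31, 0], [0, 0, 0]], [[34, 31, 0], [0, 0, 0]], [[0, 0, 40], [0, 0, 0]], [[0, 0, 39], [0, 0, 0]], [[0, 0, 0], [0, 0, 0]]]}}

```text
time_s: 6.7
position: [0.4941, -0.0472, 0.0672]
tcp_rot: [[-0.846, -0.533, -0.01], [-0.533, 0.846, 0.003], [0.007, 0.008, -1.0]]
force: [-0.5, 0.9, -0.1]
opening: 0.006
grasp_force: 0.0
```

Emit:
{"name": "drive_tool", "arguments": {"motion": [[[0, -12, 0], [0, 0, 0]], [[0, -8, 0], [0, 0, 0]], [[0, -6, 0], [0, 0, 0]], [[0, -3, 0], [0, 0, 0]], [[0, 0, 0], [0, 0, 0]]]}}

```text
time_s: 7.2
position: [0.5148, -0.0737, 0.0714]
tcp_rot: [[-0.846, -0.533, 0.002], [-0.533, 0.846, -0.001], [-0.001, -0.001, -1.0]]
force: [-0.1, -0.1, 0.0]
opening: 0.005
grasp_force: 0.0
```

Emit:
{"name": "drive_tool", "arguments": {"motion": [[[-1, -2, 0], [0, 0, 0]], [[-1, -2, 0], [0, 0, 0]], [[0, -1, 0], [0, 0, 0]], [[0, 0, 0], [0, 0, 0]], [[0, 0, 0], [0, 0, 0]]]}}

```text
time_s: 7.7
position: [0.5182, -0.076, 0.0705]
tcp_rot: [[-0.846, -0.533, -0.001], [-0.533, 0.846, 0.0], [0.0, 0.0, -1.0]]
force: [-1.9, 2.2, 0.8]
opening: 0.006
grasp_force: 0.9
```

Emit:
{"name": "drive_tool", "arguments": {"motion": [[[0, 15, 0], [0, 0, 0]], [[0, 20, 0], [0, 0, 0]], [[0, 0, -40], [0, 0, 0]], [[0, 0, -40], [0, 0, 0]], [[-34, -31, 0], [0, 0, 0]]]}}

```text
time_s: 8.2
position: [0.5419, -0.0526, 0.1551]
tcp_rot: [[-0.846, -0.534, 0.001], [-0.534, 0.846, -0.0], [-0.0, -0.001, -1.0]]
force: [2.1, 0.1, 0.2]
opening: 0.002
grasp_force: 0.0
```

Emit:
{"name": "drive_tool", "arguments": {"motion": [[[-34, -34, 0], [0, 0, 0]], [[0, 0, 0], [0, 0, 0]], [[0, 0, 0], [0, 0, 0]], [[0, 0, 0], [0, 0, 0]]]}}

```text
time_s: 8.6
position: [0.59, -0.0643, 0.1497]
tcp_rot: [[-0.846, -0.533, -0.003], [-0.533, 0.846, 0.001], [0.002, 0.003, -1.0]]
force: [0.1, -0.1, -0.8]
opening: 0.006
grasp_force: 0.0
```

```bash
python3 - <<'E'
from fit import *
capture('wrist');C=cam('wrist');im=capture('wrist');np.save('w6.npy',im)
s=read_state();print(s['position'],s['joint_positions'],'cam',C[5]);fit(im,C)
u_,g,cs,L,R,o,yaw=unit();x0,y0=177,47
for a in(38,43):
  t=np.radians(a);e=np.array([-np.cos(t),-np.sin(t)]);
  print(a,[(4*(proj(C,[*(o+R@(r*e)),z])-[x0,y0])).round() for r,z in((.088,.049),(.07,.087),(.118,.036))])
cv2.imwrite('pics/w6.png',cv2.resize(im[y0:y0+150,x0:x0+200,::-1],None,fx=4,fy=4,interpolation=cv2.INTER_CUBIC))
E
```

```text
[ 0.59011412 -0.06455722  0.15002201] [-1.70209304e+01  3.30428889e+01  9.05169839e+01  2.09675837e-03
  5.65874169e+01 -1.39245124e+02] cam [ 0.52900216 -0.1036732   0.31214818]
0 0 [(np.float64(0.7504814481961741), np.float64(43.5)), (np.float64(0.7473926674771258), np.float64(43.0)), (np.float64(0.7461341853035144), np.float64(42.5))]
-0.003 0 [(np.float64(0.6621547130519998), np.float64(45.0)), (np.float64(0.6617611138251099), np.float64(44.5)), (np.float64(0.6541033434650456), np.float64(44.0))]
0.002 0.002 [(np.float64(0.7362866531850354), np.float64(43.0)), (np.float64(0.7361963190184049), np.float64(42.5)), (np.float64(0.7353572330219641), np.float64(43.5))]
0 -0.003 [(np.float64(0.6666257743973502), np.float64(41.0)), (np.float64(0.6657904389289644), np.float64(41.5)), (np.float64(0.6620104916432842), np.float64(40.5))]
38 [array([453., 269.]), array([514., 380.]), array([377., 110.])]
43 [array([414., 291.]), array([477., 399.]), array([325., 140.])]
```

View pics/w6.png

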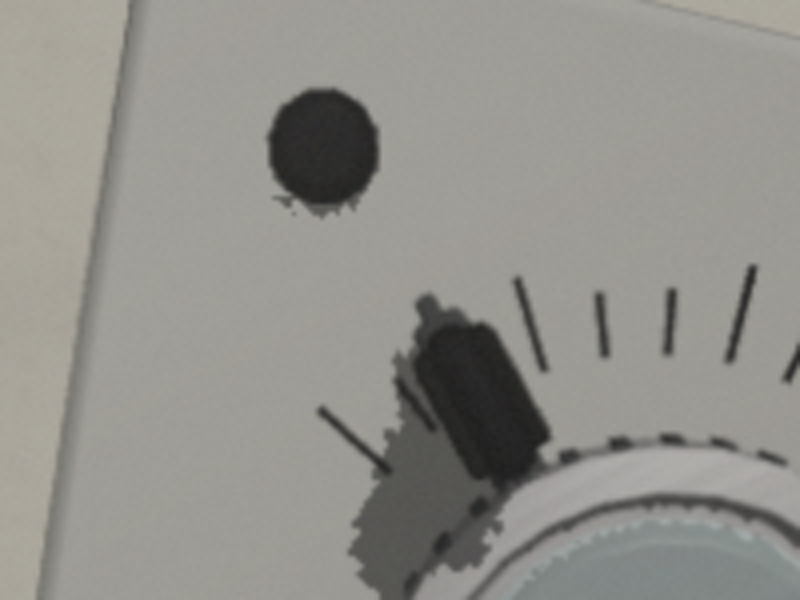

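The nose is at (425,293) and the stud at (324,146), so the lever looks close to 43°. I'll check the axis position with the ring arc: knurl points (410,585), (443,545), (480,507), (568,457), (620,443), (672,440), (723,445), (770,460).

```bash
python3 - <<'E'
from fit import *
from scipy.optimize import least_squares
np.set_printoptions(precision=2,suppress=True)
C=cam('wrist');u_,g,cs,L,R,o,yaw=unit();x0,y0=177,47
W=lambda u,v,z:R.T@(onz(C,u/4+x0-.375,v/4+y0-.375,z)[:2]-o)*1000
K=[(410,585),(443,545),(480,507),(568,457),(620,443),(672,440),(723,445),(770,460)]
S=W(324,146,.036);N=W(425,293,.048)
for z in(.045,.05,.057):
  Q=np.array([W(*k,z) for k in K])
  for fixed in(1,0):
    r=least_squares(lambda p:np.hypot(*(Q-p[:2]).T)-(51.5 if fixed else p[2]),[0,0,52.]);c=r.x[:2]
    an=lambda p:np.degrees(np.arctan2(-(p-c)[1],-(p-c)[0]))
    print(z,r.x,np.sqrt(2*r.cost/8),'stud',an(S),'nose',an(N),np.hypot(*(N-c)))
for a in(39,41,43,45):
  t=np.radians(a);e=np.array([-np.cos(t),-np.sin(t)]);n=np.array([-e[1],e[0]])
  P=lambda r,k,z:(4*(proj(C,[*(o+R@(r*e+k*n)),z])-[x0,y0]))
  for k in(-.007,.007):
    A,B=P(.08,k,.084),P(.06,k,.084);print(a,k,A,B,(A-B)[0]/(A-B)[1])
E
```

```text
0.045 [ 1.66 -0.47 52.  ] 0.21833449886526615 stud 42.83676425037901 nose 41.32278058770476 87.95470352421569
0.045 [ 2.76  0.23 52.67] 0.18543519320661273 stud 42.72292977505345 nose 41.19174546540376 89.2405147010256
0.05 [ 1.31 -1.05 52.  ] 0.18280514503229184 stud 42.74480364052391 nose 41.187369685814645 87.30727885199131
0.05 [ 1.48 -0.94 51.68] 0.18196659003984628 stud 42.727105464448165 nose 41.16702514799549 87.50613683505911
0.057 [ 0.82 -1.87 52.  ] 0.2099403358104549 stud 42.61497356806446 nose 40.99512703243374 86.39505378932421
0.057 [-0.31 -2.58 50.3 ] 0.17711054560635894 stud 42.73316191395552 nose 41.13072343379598 85.078036417945
39 -0.007 [519.69 298.58] [577.31 419.86] 0.475108179713863
39 0.007 [435.3  341.97] [494.19 461.67] 0.4919910959906408
41 -0.007 [502.17 306.07] [564.2  424.91] 0.521924242059493
41 0.007 [419.5  352.35] [482.68 469.53] 0.5391668233091496
43 -0.007 [484.95 314.17] [551.28 430.42] 0.5705874795173899
43 0.007 [404.12 363.26] [471.47 477.76] 0.5882215421977952
45 -0.007 [468.05 322.86] [538.57 436.37] 0.6213347782270763
45 0.007 [389.17 374.67] [460.59 486.35] 0.6393949956780615
```

The stud is at 42.75° and the lever at about 41°, which is within tolerance but slightly short. I'll retrace the push and go 1.6 mm further.

Emit:
{"name": "drive_tool", "arguments": {"motion": [[[34, 34, 0], [0, 0, 0]], [[34, 31, 0], [0, 0, 0]], [[0, 0, 40], [0, 0, 0]], [[0, 0, 40], [0, 0, 0]], [[0, 0, 0], [0, 0, 0]]]}}

```text
time_s: 9.2
position: [0.4951, -0.0452, 0.067]
tcp_rot: [[-0.846, -0.533, -0.011], [-0.533, 0.846, 0.003], [0.007, 0.009, -1.0]]
force: [-0.9, -0.4, 0.4]
opening: 0.003
grasp_force: 0.0
```

Emit:
{"name": "drive_tool", "arguments": {"motion": [[[0, -15, 0], [0, 0, 0]], [[0, -10, 0], [0, 0, 0]], [[0, -6, 0], [0, 0, 0]], [[0, -2, 0], [0, 0, 0]], [[0, 0, 0], [0, 0, 0]]]}}

```text
time_s: 9.7
position: [0.5182, -0.0753, 0.0715]
tcp_rot: [[-0.846, -0.532, 0.002], [-0.532, 0.846, -0.001], [-0.001, -0.002, -1.0]]
force: [-0.2, 0.3, -0.3]
opening: 0.007
grasp_force: 0.0
```

Emit:
{"name": "drive_tool", "arguments": {"motion": [[[0, 0, 0], [0, 0, 0]], [[0, 0, 0], [0, 0, 0]]]}}

```text
time_s: 9.9
position: [0.5172, -0.0743, 0.0708]
tcp_rot: [[-0.846, -0.533, 0.0], [-0.533, 0.846, -0.0], [-0.0, -0.0, -1.0]]
force: [-0.9, 0.4, -0.2]
opening: 0.007
grasp_force: 0.0
```

Emit:
{"name": "drive_tool", "arguments": {"motion": [[[-1, -2, 0], [0, 0, 0]], [[0, -1.5, 0], [0, 0, 0]], [[0, 0, 0], [0, 0, 0]], [[0, 0, 0], [0, 0, 0]], [[0, 0, 0], [0, 0, 0]]]}}

```text
time_s: 10.4
position: [0.5196, -0.0766, 0.0704]
tcp_rot: [[-0.846, -0.533, -0.001], [-0.533, 0.846, 0.001], [0.001, 0.001, -1.0]]
force: [-0.1, 2.1, -0.1]
opening: 0.008
grasp_force: 0.8
```

Emit:
{"name": "drive_tool", "arguments": {"motion": [[[0, 15, 0], [0, 0, 0]], [[0, 20, 0], [0, 0, 0]], [[0, 0, -40], [0, 0, 0]], [[0, 0, -40], [0, 0, 0]], [[-34, -31, 0], [0, 0, 0]]]}}

```text
time_s: 10.9
position: [0.5435, -0.0535, 0.1552]
tcp_rot: [[-0.846, -0.534, 0.001], [-0.534, 0.846, -0.001], [-0.0, -0.001, -1.0]]
force: [1.9, -1.0, -0.4]
opening: 0.005
grasp_force: 0.0
```

Emit:
{"name": "drive_tool", "arguments": {"motion": [[[-34, -34, 0], [0, 0, 0]], [[0, 0, 0], [0, 0, 0]], [[0, 0, 0], [0, 0, 0]], [[0, 0, 0], [0, 0, 0]]]}}

```text
time_s: 11.3
position: [0.5916, -0.0652, 0.1498]
tcp_rot: [[-0.846, -0.533, -0.003], [-0.533, 0.846, 0.001], [0.002, 0.002, -1.0]]
force: [-0.8, 0.5, -0.3]
opening: 0.005
grasp_force: 0.0
```

```bash
python3 - <<'E'
from fit import *
capture('wrist');C=cam('wrist');im=capture('wrist')
s=read_state();print(s['position'],s['joint_positions']);fit(im,C)
u_,g,cs,L,R,o,yaw=unit();p=np.array(s['position']);T=np.array(s['tcp_rot'])
b=R.T@[0,0]
for c in([0,0],[.0013,-.001]):
  q=np.array([*(o+R@(np.array([.052,.085])+c)),.10]);print(q,T.T@(q-p)*1000)
E
```

```text
[ 0.59175921 -0.06534634  0.15005289] [-1.70449474e+01  3.31555278e+01  9.02604851e+01 -4.14419987e-03
  5.67298532e+01 -1.39265948e+02]
0 0 [(np.float64(0.7746253362367106), np.float64(44.5)), (np.float64(0.7713136215594866), np.float64(45.0)), (np.float64(0.7551394775128092), np.float64(44.0))]
-0.003 0 [(np.float64(0.6891156878323046), np.float64(46.5)), (np.float64(0.6852145294978059), np.float64(46.0)), (np.float64(0.6694956353055286), np.float64(47.0))]
0.002 0.002 [(np.float64(0.7585402748014622), np.float64(44.5)), (np.float64(0.7558469394187732), np.float64(45.0)), (np.float64(0.7416875), np.float64(44.0))]
0 -0.003 [(np.float64(0.6942874692874693), np.float64(43.0)), (np.float64(0.6810323837350865), np.float64(42.5)), (np.float64(0.665721525096525), np.float64(43.5))]
[0.58894529 0.07503504 0.1       ] [-72.5591841  120.1651174   50.15626997]
[0.59050989 0.07454307 0.1       ] [-73.62046059 118.91464757  50.1520953 ]
```

The lever is now within about 0.7° of the stud by both measures. I'm going to the button.

Emit:
{"name": "drive_tool", "arguments": {"motion": [[[-24, 40, 0], [0, 0, 0]], [[-25, 40, 0], [0, 0, 0]], [[-24, 40, 0], [0, 0, 0]], [[0, 0, 40], [0, 0, 0]], [[0, 0, 20], [0, 0, 0]]]}}

```text
time_s: 11.9
position: [0.589, 0.0765, 0.0891]
tcp_rot: [[-0.844, -0.536, -0.003], [-0.536, 0.844, 0.0], [0.002, 0.001, -1.0]]
force: [-0.1, 0.1, -0.1]
opening: 0.011
grasp_force: 0.0
```

Emit:
{"name": "drive_tool", "arguments": {"motion": [[[0, 0, 15], [0, 0, 0]], [[0, 0, 0], [0, 0, 0]], [[0, 0, 0], [0, 0, 0]], [[0, 0, 0], [0, 0, 0]]]}}

```text
time_s: 12.3
position: [0.592, 0.0742, 0.0766]
tcp_rot: [[-0.846, -0.533, 0.002], [-0.533, 0.846, -0.0], [-0.001, -0.001, -1.0]]
force: [0.2, 0.2, 0.4]
opening: 0.005
grasp_force: 0.0
```

Emit:
{"name": "drive_tool", "arguments": {"motion": [[[2, 1, 10], [0, 0, 0]], [[0, 0, 5], [0, 0, 0]], [[0, 0, 4], [0, 0, 0]], [[0, 0, 4], [0, 0, 0]], [[0, 0, 0], [0, 0, 0]]]}}

```text
time_s: 12.8
position: [0.589, 0.074, 0.052]
tcp_rot: [[-0.846, -0.533, -0.001], [-0.533, 0.846, 0.0], [0.001, 0.0, -1.0]]
force: [0.0, -0.6, 1.6]
opening: 0.003
grasp_force: 0.8
```

Emit:
{"name": "drive_tool", "arguments": {"motion": [[[0, 0, 2], [0, 0, 0]], [[0, 0, 2], [0, 0, 0]], [[0, 0, 0], [0, 0, 0]], [[0, 0, 0], [0, 0, 0]]]}}

```text
time_s: 13.2
position: [0.5892, 0.0741, 0.0488]
tcp_rot: [[-0.846, -0.533, -0.0], [-0.533, 0.846, -0.0], [0.0, -0.0, -1.0]]
force: [-1.4, -1.4, 3.6]
opening: 0.005
grasp_force: 1.7
```

Emit:
{"name": "drive_tool", "arguments": {"motion": [[[0, 0, 1], [0, 0, 0]], [[0, 0, 1], [0, 0, 0]], [[0, 0, 1], [0, 0, 0]], [[0, 0, 0], [0, 0, 0]], [[0, 0, 0], [0, 0, 0]]]}}

```text
time_s: 13.7
position: [0.5892, 0.0741, 0.0464]
tcp_rot: [[-0.846, -0.533, 0.0], [-0.533, 0.846, -0.0], [-0.0, -0.0, -1.0]]
force: [-2.7, -0.8, 8.7]
opening: 0.005
grasp_force: 4.5
```

Emit:
{"name": "drive_tool", "arguments": {"motion": [[[0, 0, 1], [0, 0, 0]], [[0, 0, 0], [0, 0, 0]], [[0, 0, 0], [0, 0, 0]]]}}

```text
time_s: 14.0
position: [0.5892, 0.0741, 0.0463]
tcp_rot: [[-0.846, -0.533, 0.0], [-0.533, 0.846, -0.0], [-0.0, -0.0, -1.0]]
force: [-3.9, -0.7, 13.9]
opening: 0.007
grasp_force: 7.2
```

Emit:
{"name": "drive_tool", "arguments": {"motion": [[[0, 0, -5], [0, 0, 0]], [[0, 0, -15], [0, 0, 0]], [[0, 0, -40], [0, 0, 0]], [[0, 0, -40], [0, 0, 0]], [[0, 0, -40], [0, 0, 0]]]}}

```text
time_s: 14.5
position: [0.5892, 0.0742, 0.1861]
tcp_rot: [[-0.846, -0.533, 0.0], [-0.533, 0.846, 0.0], [-0.0, 0.0, -1.0]]
force: [0.7, -0.0, -0.3]
opening: 0.003
grasp_force: 0.0
```

Emit:
{"name": "drive_tool", "arguments": {"motion": [[[0, 0, -10], [0, 0, 0]], [[0, 0, 0], [0, 0, 0]], [[0, 0, 0], [0, 0, 0]], [[0, 0, 0], [0, 0, 0]], [[0, 0, 0], [0, 0, 0]]]}}

```text
time_s: 15.0
position: [0.5881, 0.0741, 0.1926]
tcp_rot: [[-0.846, -0.533, -0.004], [-0.533, 0.846, 0.0], [0.003, 0.002, -1.0]]
force: [-0.9, -0.5, -0.4]
opening: 0.006
grasp_force: 0.0
```

The force rose from 8.7 to 13.9 N over 0.1 mm, so the button reached its stop. It is released and the arm is clear.

```bash
python3 -c "
from rig import *
print(hand_in())"
```

```text
the job is handed in; nothing more can be done
None
```

I set the lever on the large stud (within about 0.7° by my last image measurements), pressed the lamp button to its stop and let it up, moved the arm clear, and handed the job in at about 15 s; no verdict came back.

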